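# Check a finish sample in the bench photometer

### The job

First aim the photometer's lamp: turn the round knob until the dial pointer stands on the black index mark, and let go of the knob. Then take the taller of the two sample cells out of its stand, gripping it by its ribbed frosted sides and never touching its clear windows, and finish holding it still and upright in mid-air between the two optical heads, with the beam passing squarely through the middle of its windows and the cell touching nothing but the fingers. Leave the short cell, the bottle and the jar where they are, and the pointer on its mark.

Things in the scene. Friction and masses are not known exactly. Their poses are not given: they have to be found in the camera images.
- photometer: Fixed instrument. Origin on the table; z up, -x faces the robot, +y is the lamp end. Grey base x -130..70, y -125..125 mm, top 14. Front console x -128..-44, y -108..108, top 46: knob on its -y half, white dial under a clear cover (top 55) on its +y half. Behind, two black heads x -8..58, y 57..121 and -121..-57, top 96 (lamp end has aluminium fins, top 102).
- light_path (a point): Middle of the gap between the heads' round 36 mm snouts, which end at y = +46 and -46 mm: free gap 92 mm, open above and to the front, base top (14 mm) below. On the beam axis, 72 mm above the table (photometer frame 25, 0, 72 mm). The 10 mm wide beam runs along this frame's y; axes as the photometer's.
- knob_grip (a point): On the axis of the aim knob, 70 mm above the table (photometer frame -86, -58 mm), the height to grip. Black knurled cylinder 36 mm across, 30 mm high (52 to 82 mm above the table), axis vertical; can be gripped from above at any yaw and stays where it is left (friction 0.04 N m).
- aim_knob (a joint): Angle of the knob in rad, growing counter-clockwise seen from above; stops at -1.2 and 2.4. Starts between 1.0 and 2.2, so it must be turned clockwise, to 0.
- pointer (a joint): Angle of the dial pointer in rad, coupled to the knob: 0.4 x the knob's angle, same sense. 0 = the tip is at the middle of the mark; about +-0.07 is the mark's half width.
- pointer_tip (a point): Tip of the thin dark pointer on the dial, 56 mm from its pivot (pivot at photometer frame -115, 50 mm); it points towards +x of the photometer when on the mark.
- dial_mark (a point): Front edge of the black index mark on the white dial (7 mm wide block), where the pointer's tip must stand.
- cell_stand: Fixed grey stand 66 x 150 x 16 mm, origin at its underside's centre. Two pockets 10 mm deep (floor 6 mm above the table, 36 x 40 mm) at y = +40 and -40 mm of its frame; the tall and the short cell stand in them, either way round.
- sample_cell: The taller cell, 72 mm high, upright, about 0.1 kg; origin at its underside's centre, z up. Sides towards +x and -x are frosted and ribbed, 34 mm apart outside, 32 mm wide: grip these. Sides towards +y and -y are clear windows, 28 mm wide, 38 mm apart outside. Same under a half turn. Axes start parallel to the stand's.
- sample_cell_windows: The clear block of the sample cell that shows as its two windows (28 x 38 x 60 mm, 6 to 66 mm above the cell's underside), fixed in the cell; same origin and axes as the cell. The fingers must not touch it.
- window_centre (a point): Middle of the sample cell's windows, 36 mm above its underside, on its axis; this point belongs at the light path.
- short_cell: Cell of the same make but 44 mm high, in the other pocket; stays there. Origin at its underside's centre.
- dye_bottle: Dark brown bottle with a black cap, 39 mm across, 82 mm high; a bystander. Origin at its underside's centre.
- rivet_jar: Clear jar of rivets with a gold lid, 47 mm across, 50 mm high; a bystander. Origin at its underside's centre.

How it is judged:
On the way, in this order (a step that is already met when the one before it is completed fails the run):
1. the pointer stands on the mark (within 0.07 rad) with the photometer let go (value of joint pointer between -0.07 and 0.07 rad and contact force between the fingers and photometer below 0.2 N), for 0.2 s.
2. the sample cell has been lifted at least 30 mm, held by the fingers (height (world z) of sample_cell above 0.036 m and contact force between the fingers and sample_cell above 1 N), for 0.2 s.
At the end, for the whole second after the job is handed in: Cell held still by the fingers alone, window centre at the light path within 8 mm across the beam, 12 mm in height, 15 mm along it; square and upright within 0.15 rad; pointer within 0.07 rad of the mark; short cell moved under 20 mm, bottle and jar under 30 mm (x of window_centre in the frame of light_path between -0.008 and 0.008 m and y of window_centre in the frame of light_path between -0.015 and 0.015 m and z of window_centre in the frame of light_path between -0.012 and 0.012 m and angle between the y axis of sample_cell and the y axis of light_path, either way round below 0.15 rad and angle between sample_cell's own z axis and vertical below 0.15 rad and contact force between the fingers and sample_cell above 2 N and contact force between sample_cell and photometer below 0.1 N and contact force between sample_cell and short_cell below 0.1 N and contact force between sample_cell and dye_bottle below 0.1 N and contact force between sample_cell and rivet_jar below 0.1 N and linear speed of sample_cell below 0.02 m/s and value of joint pointer between -0.07 and 0.07 rad and distance of short_cell from where it was at the start of the episode below 0.02 m and distance of each of dye_bottle, rivet_jar from where it was at the start of the episode below 0.03 m); the arm keeps its last pose, push and grip.
It fails at once if the robot touches the clear windows of the sample cell (contact force between any of the fingers, the arm and sample_cell_windows above 0.5 N).
It fails at once if the short cell, the bottle or the jar is moved (distance of short_cell from where it was at the start of the episode above 0.02 m or distance of any of dye_bottle, rivet_jar from where it was at the start of the episode above 0.03 m).
It also fails if it takes over 58 s, if anything falls off the work surface, if the arm or the gripper's body presses on something with over 40 N, if the wrist force passes 120 N, or if a joint passes its speed limit or range.

### The arm

A 7-joint arm with a two-finger parallel gripper is mounted at the origin on a cart in front of the work surface, level with it; the furniture and walls round the work are solid. World frame = base frame: x ahead of the robot, y to its left, z up, the work surface at z = 0. Lengths are in m, angles in rad, forces in N, time in s.
With the tool pointing down it reaches from about 0.4 to 0.875 m from the base axis. Payload 19.3 kg.
Tool frame: the origin (TCP) lies on the centre line of the jaws, within the pads' length; the fingertips stand bot.tcp_to_tips ahead of it and the grasp point (between the pads) lies 11 mm behind it (bot.tcp_to_tips is the distance from the TCP to the fingertips, in m); z points along the fingers, y is the line along which they close (so a half turn about z gives the same grasp; the last joint's range is limited). The gripper opens to 85 mm and grips with 20 to 120 N. Pads are 22 mm wide; open, the fingers measure 114 mm over their backs; the gripper's body (76 mm by 85 mm) begins 54 mm behind the grasp point. The pads swing forward as they close: fully open they stand 13 mm farther back than shut.
Start: joints at [1.264, 0.521, -0.036, 1.599, 0.021, 1.021, -0.113], TCP at [0.147, -0.608, 0.239] pointing down, gripper open.
Joint ranges: [-2.91, 2.91], [-0.3, 2.13], [-1.5, 1.42], [0.17, 2.43], [-1.26, 4.41], [0.16, 1.93], [-2.52, 2.52]. Speed limits (rad/s): [1.89, 1.89, 2.39, 2.39, 3.01, 3.01, 3.01].

### API

Orientations are given as a unit quaternion [w, x, y, z].
In Python, from plant import bot gives the robot as it stands.
- The arm moves only by the tool creep_tool, called by a JSON object that holds its "api" and its "payload", one argument or row to a line. Schema: {"type":"object","properties":{"steps":{"type":"array","items":{"type":"object","properties":{"dx":{"type":"number"},"dy":{"type":"number"},"dz":{"type":"number"},"spin":{"type":"number"}},"additionalProperties":false},"minItems":1,"maxItems":20},"finger_gap":{"type":"number"},"grip_n":{"type":"number"},"only":{"type":"string"},"quiet":{"type":"boolean"},"lines":{"type":"string"}},"required":["steps"],"additionalProperties":false}. steps is a list of rows, 1 to 20 of them, each an object with the fields dx, dy, dz (the shift in m), spin (a turn about the tool's z in rad); a field left out counts as zero; each row shifts and turns the commanded pose from where the row before left it, along the tool's axes as they then stand; what a row does not reach is not made up. A row lasts 1/10 s, in which the tool goes at most 0.05 m and 0.15 rad, less where a joint would pass 70% of its speed; a pose out of reach is approached as far as the arm can. finger_gap is the finger opening in m, set as the call begins (left out keeps the last). The fingers move at their own pace and stop on an object; grip_n is the grip in N (left out, the last holds). Time passes only in rows, so rows that do not move let the fingers close. The tool returns the time, the measured TCP pose, the force, the opening and the grip force at its end. only (a regular expression) keeps the lines of the reply that match it, lines (a string "A,B") keeps lines A to B, and quiet returns only ok. Input that does not fit is refused with a message, and nothing moves.
- bot.sense(): the state, without advancing time (a new reading comes with each control period).
- bot.grab_frame(name): name is "side" or "top"; returns (picture, depth): 420x560x3 uint8, blue, green, red; 420x560 float32, m along the optical axis (not along the pixel's ray), 0 where there is no reading.
- bot.camera_params(name): a dict with "fx", "fy", "cx", "cy" (pixels), "extrinsics" (4x4, takes a point from camera to world coordinates). Camera axes: x right, y up, looking along -z (the intrinsics and any distortion apply to the point x, -y, -z); pixel columns grow to the right and rows downward; lengths in m; the calibration is good to about 2 mm. A picture is of the moment at which its call begins. camera_params takes no time and is no camera call.
- bot.close_job(): hands the job in; it is judged then, once.
The state is a dict: "time": time; "q": joint angles; "qd": joint speeds; "joint_torque": joint torques, N m; "position": TCP position; "tcp_rot": TCP orientation; "force": force on the tool from outside, world axes, zero at the start; "wrist_torque": the same for the moment, N m; "finger_gap": finger opening in m; "grasp_force": force on a finger pad.
Only numpy, scipy, OpenCV 4.12 (cv2) and the standard library are available. Lean on these libraries where they do the work, as an engineer would, in place of code of your own. Each camera call takes 0.05 s, during which the arm holds its last target. There are 200 camera calls.

## Working session

There is one attempt and no reset: what is moved stays moved. The work goes in short steps, Python scripts to look and compute and a tool call to move; the robot and the scene stay as the last step left them, time stands still between calls to the robot, and variables do not carry over. Pictures are saved under pics/ and viewed, at most 10 in all, crops included, and the job is handed in when it is done.

```bash
ls; mkdir -p pics; python3 - <<'E'
from plant import bot
import cv2,numpy as np
print(bot.tcp_to_tips); s=bot.sense(); print({k:np.round(s[k],3) for k in ['time','position','tcp_rot','finger_gap','force']})
for n in ['side','top']:
    im,d=bot.grab_frame(n); cv2.imwrite(f'pics/{n}0.png',im); np.save(f'{n}0.npy',d)
    print(n,{k:np.round(v,4).tolist() if not isinstance(v,str) else v for k,v in bot.camera_params(n).items()})
E
```

```text
pics
plant.py
0.008
{'time': np.float64(0.0), 'position': array([ 0.147, -0.607,  0.239]), 'tcp_rot': array([-0.001,  0.993,  0.118, -0.   ]), 'finger_gap': np.float64(0.085), 'force': array([ 0.41 , -0.535,  0.276])}
side {'fx': 393.6493, 'fy': 393.6493, 'cx': 278.2481, 'cy': 208.8468, 'extrinsics': [[-0.9997, -0.0231, -0.007, 0.5915], [0.004, -0.4428, 0.8966, 0.9033], [-0.0238, 0.8963, 0.4427, 0.5058], [0.0, 0.0, 0.0, 1.0]]}
top {'fx': 419.1309, 'fy': 419.1309, 'cx': 277.1032, 'cy': 199.6664, 'extrinsics': [[0.0186, 0.9937, -0.1104, 0.4905], [-0.9997, 0.0167, -0.0186, 0.0453], [-0.0166, 0.1107, 0.9937, 0.9043], [0.0, 0.0, 0.0, 1.0]]}
```

View pics/top0.png

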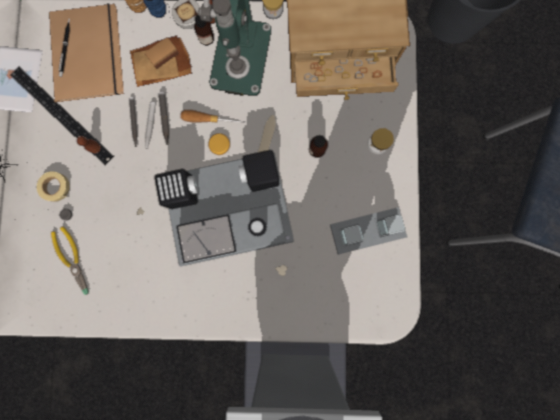

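View pics/side0.png

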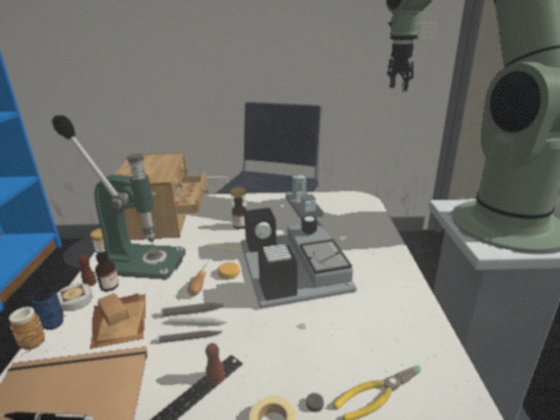

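The top view shows the photometer around (230,205), with lamp fins at (173,188), knob at (258,227) and dial at (205,238). The stand is at (368,230) with cells at (352,234) and (392,225); the bottle is at (318,146) and the jar at (381,140).

```bash
cat > h.py <<'E'
import numpy as np,cv2
from plant import bot
def cloud(n,d):
    p=bot.camera_params(n);v,u=np.mgrid[:d.shape[0],:d.shape[1]]
    P=np.stack([(u-p['cx'])/p['fx']*d,-(v-p['cy'])/p['fy']*d,-d],-1)
    E=np.array(p['extrinsics']);return P@E[:3,:3].T+E[:3,3]
def proj(n,X):
    p=bot.camera_params(n);E=np.array(p['extrinsics']);c=(np.atleast_2d(X)-E[:3,3])@E[:3,:3]
    return np.stack([p['cx']+p['fx']*c[:,0]/-c[:,2],p['cy']-p['fy']*c[:,1]/-c[:,2]],-1)
E
python3 - <<'E'
from h import *
d=np.load('top0.npy');C=cloud('top',d)
def comp(u0,u1,v0,v1,z0,z1,name):
    m=np.zeros(d.shape,bool);m[v0:v1,u0:u1]=1
    m&=(C[...,2]>z0)&(C[...,2]<z1)&(d>0)
    n,l,st,_=cv2.connectedComponentsWithStats(m.astype(np.uint8))
    for i in range(1,n):
        if st[i,4]<25: continue
        P=C[l==i];r=cv2.minAreaRect((P[:,:2]*1000).astype(np.float32))
        print(name,st[i,4],'mean',P.mean(0).round(4),'rect',np.round(r[0],1),np.round(r[1],1),round(r[2],1))
comp(150,300,140,275,.038,.062,'console')
comp(150,300,140,275,.072,.110,'heads/knob')
comp(150,300,140,275,.008,.11,'all')
comp(320,420,200,260,.008,.03,'stand')
comp(320,420,200,260,.035,.1,'cells')
comp(300,335,130,165,.04,.1,'bottle')
comp(365,400,120,160,.03,.1,'jar')
a=cv2.imread('pics/top0.png')
x=cv2.resize(a[140:275,150:300],None,fx=5,fy=4.4,interpolation=3)[:590]
cv2.imwrite('pics/a.png',cv2.resize(a[140:275,150:300],(660,594),interpolation=2))
b=cv2.resize(a[195:260,320:415],(760,520),interpolation=2);cv2.imwrite('pics/b.png',b)
E
```

```text
console 50 mean [0.6123 0.0855 0.0494] rect [612.5  86.4] [ 1.9 59.1] 13.8
console 47 mean [0.5809 0.2385 0.0492] rect [579.5 240.9] [13.9 37. ] 45.6
console 3987 mean [0.5141 0.1578 0.0504] rect [515.6 155.9] [ 84.1 216.3] 13.2
heads/knob 1188 mean [0.6409 0.0966 0.0943] rect [642.7  99.6] [66.9 74.5] 13.0
heads/knob 1251 mean [0.602  0.2614 0.0949] rect [604.3 261.6] [66.6 76. ] 14.0
heads/knob 266 mean [0.5285 0.0988 0.082 ] rect [528.8  99.2] [36.5 34.2] 64.9
all 269 mean [0.7041 0.1903 0.0159] rect [702.8 191.6] [30.4 46.5] 0.5
all 11177 mean [0.5677 0.1665 0.0471] rect [570.1 168.6] [200.1 250.4] 13.2
stand 1498 mean [ 0.5261 -0.1266  0.016 ] rect [ 527.8 -132.5] [ 65.6 150.6] 15.0
cells 396 mean [ 0.5371 -0.1667  0.0729] rect [ 538.2 -170.6] [33.7 38.8] 14.9
cells 316 mean [ 0.5172 -0.0924  0.0488] rect [517.8 -93.7] [33.8 38. ] 15.0
bottle 289 mean [ 0.6994 -0.022   0.0647] rect [702.2 -22.6] [38.1 35.8] 73.2
jar 434 mean [ 0.7163 -0.1544  0.0474] rect [ 717.9 -155.9] [44.7 45.8] 45.1
```

View pics/a.png

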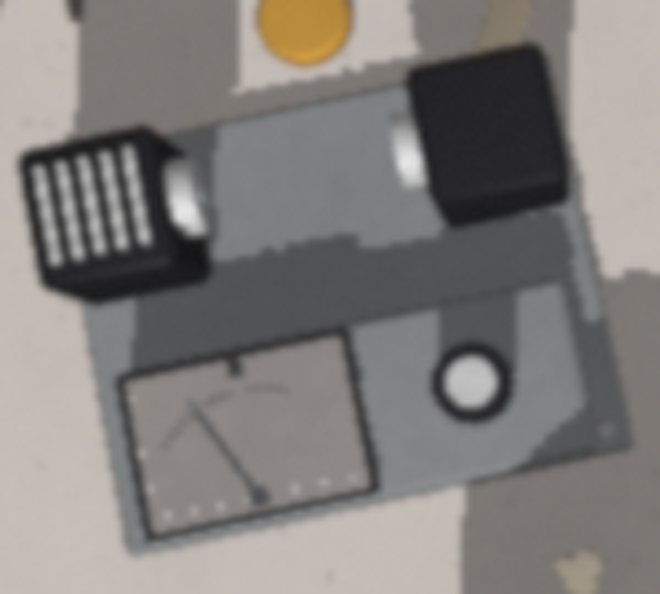

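View pics/b.png

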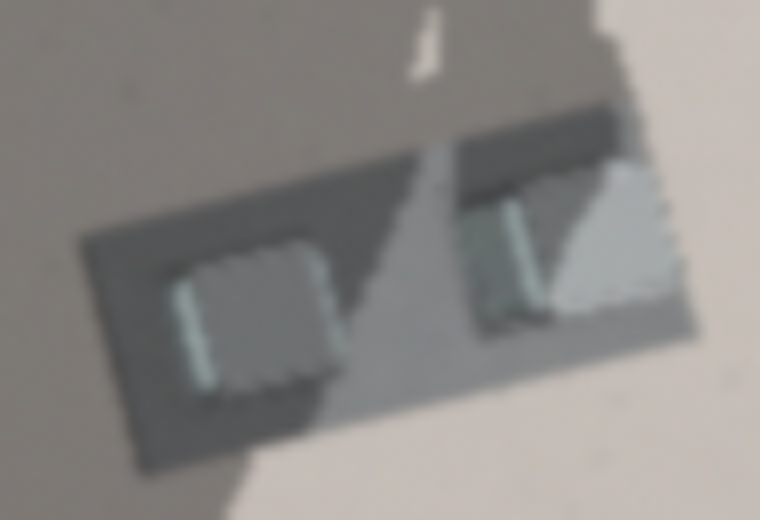

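Crop a shows the pointer pivot at (262,495), its tip at (192,402) and the mark at (235,368); the knob is at (472,382). Crop b shows the short cell on the left at about (260,315) and the tall one at upper right; the ribbed sides face image up and down, which is stand ±x. The fits agree on the given sizes: photometer origin (599.3,175.5) at yaw 13.2°, knob (528.8,99.4), tall cell (538.2,-170.8) at yaw 15°.

```bash
cat >> h.py <<'E'
O=np.array([.5993,.1755]);YP=np.radians(13.2)
def ph(x,y,z): c,s=np.cos(YP),np.sin(YP);return np.array([O[0]+c*x-s*y,O[1]+s*x+c*y,z])
def go(x,y,z,yaw):
    from scipy.spatial.transform import Rotation as R
    s=bot.sense();r=R.from_quat(np.roll(s['tcp_rot'],-1)).as_matrix();c=np.arctan2(r[1,0],r[0,0])
    t=(c-yaw+np.pi)%(2*np.pi)-np.pi
    print('t',round(s['time'],2),'pos',np.round(s['position'],4),'yaw',round(c,3),'tool z',r[:,2].round(3),'F',np.round(s['force'],1),'q',np.round(s['q'],2),'DELTA',(r.T@(np.array([x,y,z])-s['position'])).round(4),'turn',round(t,3))
def pixpt(n,u,v,z):
    p=bot.camera_params(n);E=np.array(p['extrinsics']);r=E[:3,:3]@[(u-p['cx'])/p['fx'],-(v-p['cy'])/p['fy'],-1]
    return E[:3,3]+r*(z-E[2,3])/r[2]
def ploc(n,u,v,z): d=pixpt(n,u,v,z)[:2]-O;c,s=np.cos(YP),np.sin(YP);return np.array([c*d[0]+s*d[1],-s*d[0]+c*d[1]])*1000
E
```

{"api": "creep_tool", "payload": {
  "steps": [
    {"dx": 0.0355, "dy": -0.0179},
    {"dx": 0.0355, "dy": -0.0179},
    {"dx": 0.0355, "dy": -0.0179},
    {"dx": 0.0355, "dy": -0.0179},
    {"dx": 0.0355, "dy": -0.0179},
    {"dx": 0.0355, "dy": -0.0179},
    {"dx": 0.0355, "dy": -0.0179},
    {"dx": 0.0355, "dy": -0.0179},
    {"dx": 0.0355, "dy": -0.0179},
    {"dx": 0.0355, "dy": -0.0179}
  ],
  "finger_gap": 0.058
}}

```text
time: 1.1
position: [0.4506, -0.349, 0.2391]
tcp_rot: [-0.0, 0.993, 0.118, -0.0]
force: [0.2, -0.5, 0.2]
finger_gap: 0.0577
grasp_force: 0.0
```

{"api": "creep_tool", "payload": {
  "steps": [
    {"dx": 0.0152, "dy": -0.0348},
    {"dx": 0.0152, "dy": -0.0348},
    {"dx": 0.0152, "dy": -0.0348},
    {"dx": 0.0152, "dy": -0.0348},
    {"dx": 0.0152, "dy": -0.0348},
    {"dx": 0.0152, "dy": -0.0348},
    {"dx": 0.0152, "dy": -0.0348},
    {"dx": 0.0152, "dy": -0.0348},
    {"dx": 0.0152, "dy": -0.0348},
    {"dx": 0.0152, "dy": -0.0348},
    {"dx": 0.0152, "dy": -0.0348},
    {"dx": 0.0152, "dy": -0.0348},
    {}
  ]
}}

```text
time: 2.4
position: [0.529, 0.1038, 0.2391]
tcp_rot: [-0.001, 0.993, 0.121, 0.0]
force: [-0.1, 0.2, 0.2]
finger_gap: 0.0581
grasp_force: 0.0
```

```bash
python3 - <<'E'
from h import *
for z in (.048,.052):
    a=[ploc('top',150+u/4.4,140+v/4.4,z) for u,v in ((262,495),(192,402),(235,368))]
    print(np.round(a,1), 'pointer',np.arctan2(*(a[1]-a[0])[::-1]),'mark',np.arctan2(*(a[2]-a[0])[::-1]))
go(.5288,.0993,.12,2.3)
E
```

```text
[[-115.9   48.9]
 [ -67.    72.5]
 [ -55.7   49.9]] pointer 0.44987765295112814 mark 0.016935753469949535
[[-116.    48.2]
 [ -67.3   71.7]
 [ -56.1   49.2]] pointer 0.449877652951128 mark 0.016935753469949945
t 2.4 pos [0.529  0.1038 0.2391] yaw 0.243 tool z [-0.     0.002 -1.   ] F [-0.1  0.2  0.2] q [-0.09  0.4  -0.28  1.82  0.13  0.95 -1.75] DELTA [-0.0013  0.0046  0.119 ] turn -2.057
```

{"api": "creep_tool", "payload": {
  "steps": [
    {"spin": -0.147},
    {"spin": -0.147},
    {"spin": -0.147},
    {"spin": -0.147},
    {"spin": -0.147},
    {"spin": -0.147},
    {"spin": -0.147},
    {"spin": -0.147},
    {"spin": -0.147},
    {"spin": -0.147},
    {"spin": -0.147},
    {"spin": -0.147},
    {"spin": -0.147},
    {"spin": -0.147},
    {}
  ],
  "quiet": true
}}

```text
ok
```

```bash
python3 - <<'E'
from h import *
go(.5288,.0993,.063,2.3)
E
```

```text
t 3.9 pos [0.529 0.098 0.239] yaw 2.297 tool z [-0.001  0.    -1.   ] F [-0.4 -0.1  0. ] q [ 0.25  0.47 -0.74  1.8   0.37  1.01  0.09] DELTA [0.001  0.0008 0.176 ] turn -0.003
```

{"api": "creep_tool", "payload": {
  "steps": [
    {"dx": 0.001, "dy": 0.001, "dz": 0.034},
    {"dz": 0.034},
    {"dz": 0.034},
    {"dz": 0.034},
    {"dz": 0.02},
    {"dz": 0.01},
    {"dz": 0.01},
    {}
  ]
}}

```text
time: 4.7
position: [0.529, 0.0998, 0.0629]
tcp_rot: [-0.0, 0.412, 0.911, -0.0]
force: [-0.1, 0.3, 0.1]
finger_gap: 0.0582
grasp_force: 0.0
```

{"api": "creep_tool", "payload": {
  "steps": [
    {},
    {},
    {},
    {},
    {},
    {},
    {},
    {}
  ],
  "finger_gap": 0.02,
  "grip_n": 30
}}

```text
time: 5.5
position: [0.5287, 0.099, 0.0641]
tcp_rot: [0.0, 0.411, 0.911, -0.001]
force: [-7.7, -5.0, 6.6]
finger_gap: 0.0351
grasp_force: 30.0
```

```bash
python3 - <<'E'
from h import *
go(.5288,.0993,.063,1.2)
E
```

```text
t 5.5 pos [0.5287 0.099  0.0641] yaw 2.294 tool z [-0.    -0.002 -1.   ] F [-7.7 -5.   6.6] q [ 0.12  0.71 -0.59  1.93  0.6   0.68 -0.11] DELTA [0.0002 0.0003 0.0011] turn 1.094
```

{"api": "creep_tool", "payload": {
  "steps": [
    {"spin": 0.11},
    {"spin": 0.11},
    {"spin": 0.11},
    {"spin": 0.11},
    {"spin": 0.11},
    {"spin": 0.11},
    {"spin": 0.11},
    {"spin": 0.11},
    {"spin": 0.11},
    {"spin": 0.11},
    {}
  ]
}}

```text
time: 6.6
position: [0.5276, 0.0986, 0.064]
tcp_rot: [0.0, 0.828, 0.56, -0.002]
force: [-13.0, -7.3, 12.7]
finger_gap: 0.035
grasp_force: 30.6
```

```bash
python3 - <<'E'
from h import *
go(.5288,.0993,.063,1.2)
im,d=bot.grab_frame('top');im2,_=bot.grab_frame('side');
P=proj('side',[ph(-80,50,.05)])[0].astype(int);print(P)
a=cv2.resize(im[190:275,160:270],(440,340),interpolation=2);b=cv2.resize(im2[P[1]-42:P[1]+43,P[0]-45:P[0]+45],(360,340),interpolation=2)
cv2.imwrite('pics/c.png',np.hstack([a,b]))
E
```

```text
t 6.6 pos [0.5276 0.0986 0.064 ] yaw 1.189 tool z [-0.003 -0.002 -1.   ] F [-13.   -7.3  12.7] q [-0.07  0.66 -0.31  1.95  0.34  0.59 -0.98] DELTA [0.0011 0.0009 0.001 ] turn -0.011
[-1023    41]Traceback (most recent call last):
  File "<stdin>", line 5, in <module>
cv2.error: OpenCV(4.12.0) /io/opencv/modules/imgproc/src/resize.cpp:4208: error: (-215:Assertion failed) !ssize.empty() in function 'resize'
```

```bash
python3 - <<'E'
from h import *
im,d=bot.grab_frame('top');im2,_=bot.grab_frame('side');
P=proj('side',[ph(-.08,.05,.05)])[0].astype(int);print(P)
a=cv2.resize(im[190:275,160:270],(440,340),interpolation=2);b=cv2.resize(im2[P[1]-42:P[1]+43,P[0]-45:P[0]+45],(360,340),interpolation=2)
cv2.imwrite('pics/c.png',np.hstack([a,b]))
E
```

```text
[320 255]
```

View pics/c.png

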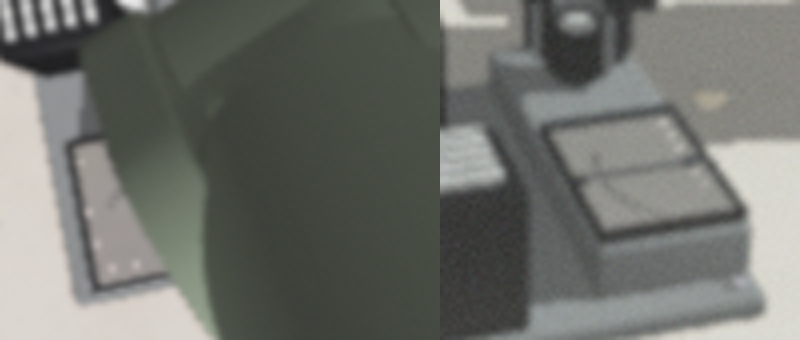

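The arm hides the dial from the top camera. In the side crop the pointer runs from (700,158) to about (580,181) and seems to end at the mark; I'll compute its angle.

```bash
python3 - <<'E'
from h import *
f=lambda u,v:ploc('side',275+(u-440)/4,213+v/4,.05)
a,b=f(700,158),f(585,181);print(a,b,np.arctan2(*(b-a)[::-1]))
for t in (-.07,0,.07):
    q=proj('side',[ph(-.115+.056*np.cos(t),.05+.056*np.sin(t),.05)])[0];print(t,(q-[275,213])*4+[440,0])
print((proj('side',[ph(-.115,.05,.05)])[0]-[275,213])*4+[440,0])
E
```

```text
[-122.63668719   49.89299644] [-57.33200372  54.57237047] 0.07153223663874146
-0.07 [583.34515983 171.82046102]
0 [585.3781647  175.83733842]
0.07 [587.93219842 179.80989604]
[686.49354682 160.20508741]
```

{"api": "creep_tool", "payload": {
  "steps": [
    {},
    {},
    {},
    {}
  ],
  "finger_gap": 0.06
}}

```text
time: 7.2
position: [0.5294, 0.1, 0.0636]
tcp_rot: [0.0, 0.827, 0.562, 0.0]
force: [-0.2, -0.3, 0.3]
finger_gap: 0.0602
grasp_force: 0.0
```

{"api": "creep_tool", "payload": {
  "steps": [
    {"dz": -0.02},
    {"dz": -0.04},
    {"dz": -0.04},
    {"dz": -0.02, "spin": -0.1},
    {"spin": -0.136},
    {"spin": -0.136},
    {"spin": -0.136},
    {"spin": -0.136},
    {}
  ],
  "quiet": true
}}

```text
ok
```

```bash
python3 - <<'E'
from h import *
go(.5382,-.1708,.18,1.833)
E
```

```text
t 8.1 pos [0.5292 0.0997 0.1833] yaw 1.841 tool z [-0.  0. -1.] F [-0.1  0.3  0.4] q [ 0.11  0.5  -0.55  1.86  0.33  0.87 -0.33] DELTA [-0.2631 -0.0635  0.0032] turn 0.008
```

{"api": "creep_tool", "payload": {
  "steps": [
    {"dx": -0.0329, "dy": -0.0079},
    {"dx": -0.0329, "dy": -0.0079},
    {"dx": -0.0329, "dy": -0.0079},
    {"dx": -0.0329, "dy": -0.0079},
    {"dx": -0.0329, "dy": -0.0079},
    {"dx": -0.0329, "dy": -0.0079},
    {"dx": -0.0329, "dy": -0.0079},
    {"dx": -0.0329, "dy": -0.0079},
    {"spin": 0.008}
  ]
}}

```text
time: 9.0
position: [0.5373, -0.1755, 0.183]
tcp_rot: [0.0, 0.614, 0.79, -0.001]
force: [-0.3, 1.0, 0.6]
finger_gap: 0.0604
grasp_force: 0.0
```

```bash
python3 - <<'E'
from h import *
go(.5382,-.1708,.046,1.833)
im,d=bot.grab_frame('top');im2,_=bot.grab_frame('side');
a=cv2.resize(im[200:270,170:245],(450,420),interpolation=2);b=cv2.resize(im2[235:285,293:345],(437,420),interpolation=2)
cv2.imwrite('pics/d.png',np.hstack([a,b])[:,:800])
E
```

```text
t 9.0 pos [ 0.5373 -0.1755  0.183 ] yaw 1.82 tool z [-0.    -0.002 -1.   ] F [-0.3  1.   0.6] q [ 0.57  0.53 -0.5   1.8   0.32  0.89  0.17] DELTA [0.0046 0.0021 0.137 ] turn -0.013
```

View pics/d.png

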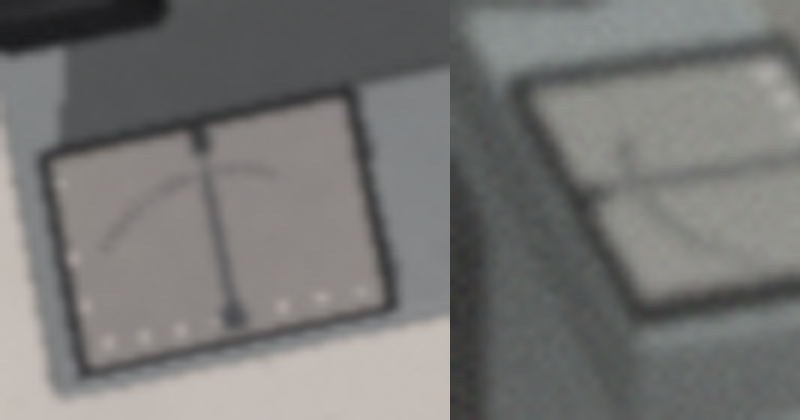

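The pointer runs (234,318)→(208,175), in line with the mark at (202,142): it's on the mark. Next is the cell.

{"api": "creep_tool", "payload": {
  "steps": [
    {},
    {}
  ],
  "quiet": true
}}

```text
ok
```

```bash
python3 - <<'E'
from h import *
go(.5382,-.1708,.046,1.833)
im,d=bot.grab_frame('top');C=cloud('top',d)
E
```

```text
t 9.3 pos [ 0.5381 -0.1695  0.1834] yaw 1.831 tool z [ 0.  0. -1.] F [-0.  1. -1.] q [ 0.56  0.53 -0.5   1.8   0.32  0.89  0.18] DELTA [-0.0013 -0.0003  0.1374] turn -0.002
```

{"api": "creep_tool", "payload": {
  "steps": [
    {"dx": -0.0013, "dz": 0.03},
    {"dz": 0.03},
    {"dz": 0.03},
    {"dz": 0.02},
    {"dz": 0.015},
    {"dz": 0.012},
    {},
    {}
  ]
}}

```text
time: 10.15
position: [0.5386, -0.1718, 0.0468]
tcp_rot: [0.0, 0.609, 0.793, 0.0]
force: [-0.3, 0.2, 0.1]
finger_gap: 0.0601
grasp_force: 0.0
```

{"api": "creep_tool", "payload": {
  "steps": [
    {},
    {},
    {},
    {},
    {},
    {},
    {},
    {}
  ],
  "finger_gap": 0.015,
  "grip_n": 30
}}

```text
time: 10.95
position: [0.5387, -0.1722, 0.0471]
tcp_rot: [0.001, 0.61, 0.793, 0.0]
force: [-0.6, -1.0, 6.3]
finger_gap: 0.0337
grasp_force: 35.2
```

```bash
python3 - <<'E'
from h import *
go(.5382,-.1708,.046,1.833)
E
```

```text
t 10.95 pos [ 0.5387 -0.1722  0.0471] yaw 1.831 tool z [ 0.001 -0.    -1.   ] F [-0.6 -1.   6.3] q [ 0.49  0.73 -0.4   1.87  0.46  0.63  0.06] DELTA [ 0.0014 -0.0001  0.0011] turn -0.002
```

{"api": "creep_tool", "payload": {
  "steps": [
    {"dz": -0.01},
    {"dz": -0.02},
    {"dz": -0.03},
    {"dz": -0.04},
    {"dz": -0.04},
    {"dz": -0.015},
    {},
    {},
    {}
  ]
}}

```text
time: 11.85
position: [0.5375, -0.1718, 0.2]
tcp_rot: [-0.001, 0.609, 0.793, -0.0]
force: [0.2, 1.2, -1.6]
finger_gap: 0.0338
grasp_force: 34.3
```

```bash
python3 - <<'E'
from h import *
go(*ph(.025,0,.2),YP+np.pi/2)
im,d=bot.grab_frame('side')
P=proj('side',[bot.sense()['position']])[0].astype(int)
cv2.imwrite('pics/e.png',cv2.resize(im[P[1]-45:P[1]+45,P[0]-50:P[0]+50],(600,540),interpolation=2))
E
```

```text
t 11.85 pos [ 0.5375 -0.1718  0.2   ] yaw 1.831 tool z [-0.002  0.001 -1.   ] F [ 0.2  1.2 -1.6] q [ 0.57  0.51 -0.51  1.78  0.31  0.93  0.19] DELTA [3.19e-01 1.74e-01 1.00e-04] turn 0.03
```

View pics/e.png

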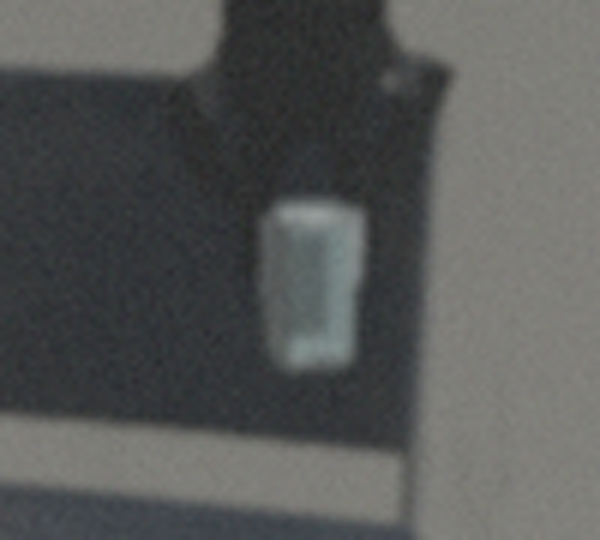

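The cell hangs upright in the fingers, from (310,205) to (315,370) in the crop. Now carry it to a point above the gap.

{"api": "creep_tool", "payload": {
  "steps": [
    {"dx": 0.016, "dy": 0.0087, "spin": 0.03},
    {"dx": 0.0266, "dy": 0.0145},
    {"dx": 0.0266, "dy": 0.0145},
    {"dx": 0.0266, "dy": 0.0145},
    {"dx": 0.0266, "dy": 0.0145},
    {"dx": 0.0266, "dy": 0.0145},
    {"dx": 0.0266, "dy": 0.0145},
    {"dx": 0.0266, "dy": 0.0145},
    {"dx": 0.0266, "dy": 0.0145},
    {"dx": 0.0266, "dy": 0.0145},
    {"dx": 0.0266, "dy": 0.0145},
    {"dx": 0.0266, "dy": 0.0145},
    {"dx": 0.0106, "dy": 0.0058},
    {},
    {},
    {},
    {}
  ]
}}

```text
time: 13.6
position: [0.6345, 0.1774, 0.2013]
tcp_rot: [0.0, 0.622, 0.783, -0.0]
force: [-0.1, 0.4, -1.0]
finger_gap: 0.0333
grasp_force: 34.3
```

```bash
python3 - <<'E'
from h import *
go(*ph(.025,0,.077),YP+np.pi/2)
E
```

```text
t 13.6 pos [0.6345 0.1774 0.2013] yaw 1.799 tool z [-0.    -0.001 -1.   ] F [-0.1  0.4 -1. ] q [-0.04  0.66 -0.51  1.52  0.35  1.06 -0.41] DELTA [ 0.0063 -0.0097  0.1243] turn -0.002
```

{"api": "creep_tool", "payload": {
  "steps": [
    {"dx": 0.0063, "dy": -0.0097},
    {},
    {"dz": 0.02},
    {"dz": 0.03},
    {"dz": 0.03},
    {"dz": 0.02},
    {"dz": 0.015},
    {"dz": 0.009},
    {},
    {},
    {}
  ]
}}

```text
time: 14.7
position: [0.624, 0.1828, 0.0784]
tcp_rot: [0.0, 0.621, 0.784, 0.001]
force: [0.0, -0.3, -0.5]
finger_gap: 0.0336
grasp_force: 34.3
```

```bash
python3 - <<'E'
from h import *
go(*ph(.025,0,.077),YP+np.pi/2)
im,d=bot.grab_frame('side')
P=proj('side',[ph(.025,0,.072)])[0].astype(int)
cv2.imwrite('pics/f.png',cv2.resize(im[P[1]-60:P[1]+60,P[0]-65:P[0]+65],(650,600),interpolation=2))
E
```

```text
t 14.7 pos [0.624  0.1828 0.0784] yaw 1.801 tool z [ 0.001  0.    -1.   ] F [ 0.  -0.3 -0.5] q [-0.08  0.79 -0.46  1.63  0.44  0.83 -0.49] DELTA [-0.0014 -0.0007  0.0014] turn -0.001
```

View pics/f.png

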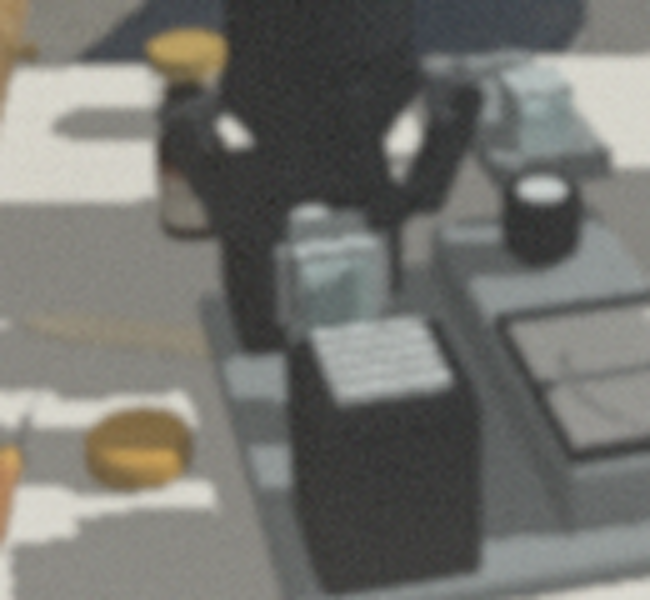

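The cell hangs upright between the heads, its top at about (330,240) behind the lamp head. The pointer is still on its line at (590,380). I'll check the cell top's height in depth, then hand in.

{"api": "creep_tool", "payload": {
  "steps": [
    {"dz": 0.001},
    {},
    {},
    {},
    {}
  ],
  "quiet": true
}}

```text
ok
```

```bash
python3 - <<'E'
from h import *
go(*ph(.025,0,.077),YP+np.pi/2)
im,d=bot.grab_frame('side');C=cloud('side',d);L=ph(.025,0,.072)
c,s=np.cos(YP),np.sin(YP);D=C-L;x=c*D[...,0]+s*D[...,1];y=-s*D[...,0]+c*D[...,1]
m=(abs(x)<.03)&(y>.005)&(y<.03)&(D[...,2]>-.03)&(D[...,2]<.045)&(d>0)
w=m&(y>.015)&(y<.024);print(m.sum(),w.sum(),np.percentile(x[w],[3,50,97]).round(4),np.median(y[w]).round(4),'top z rel',np.percentile(D[...,2][w],[90,97,100]).round(4))
E
```

```text
t 15.25 pos [0.6235 0.1826 0.0763] yaw 1.801 tool z [ 0.  0. -1.] F [ 0.3  0.3 -1. ] q [-0.08  0.79 -0.46  1.63  0.44  0.83 -0.5 ] DELTA [-0.0014 -0.0002 -0.0007] turn -0.0
496 260 [-0.0168  0.0002  0.0153] 0.02 top z rel [0.0338 0.0358 0.0447]
```

```bash
python3 -c "
from plant import bot
print(bot.close_job())"
```

```text
the job is handed in; nothing more can be done
None
```

I set the pointer on its mark and let go of the knob, then handed the job in at about 15 s with the tall cell held upright and square in the light path, measured about 1–2 mm off centre; the hand-in returned no verdict.

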